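Put the check weight away in the push-to-open weight case

ROBOT

A 7-joint arm with a two-finger parallel gripper is mounted at the origin on the work surface. World frame = base frame: x ahead of the robot, y to its left, z up, the work surface at z = 0. Lengths are in m, angles in degrees, forces in N, time in s.
With the tool pointing down it reaches from about 0.4 to 0.85 m from the base axis. Payload 10.4 kg.
Tool frame: the origin (TCP) lies between the finger pads; the fingertips stand 25 mm ahead of it and the grasp point (between the pads) lies 6 mm ahead of it (ctrl.tip_reach is the distance from the TCP to the fingertips, in m); z points along the fingers, y is the line along which they close (so a half turn about z gives the same grasp; the last joint's range is limited). The gripper opens to 85 mm and grips with 20 to 120 N. Pads are 22 mm wide; open, the fingers measure 114 mm over their backs; the gripper's body (76 mm by 85 mm) begins 54 mm behind the grasp point. The pads swing forward as they close: fully open they stand 13 mm farther back than shut.
Start: joints at [-75.493, 19.034, -3.707, 83.658, 1.238, 77.344, -5.071], TCP at [0.17, 0.601, 0.256] pointing down, gripper open.
Joint ranges: [-148.97, 148.97], [-28.65, 121.19], [-84.17, 76.75], [9.2, 138.47], [-72.65, 252.65], [3.7, 117.97], [-149.18, 149.18]. Speed limits (degrees/s): [127.2, 127.2, 159.86, 159.86, 180, 180, 180].

INTERFACE

Orientations are given as [roll, pitch, yaw] about the fixed x, y, z axes, in that order (R = Rz(yaw) Ry(pitch) Rx(roll)).
In Python, from station import ctrl gives the robot as it stands.
- The arm moves only by the tool move_arm, never from a script. Its argument "deltas" is a list of rows, each a list of 6 numbers: the shift along the tool's x, y, z as a fraction of full scale, then the turn, a rotation vector about the tool's x, y, z as a fraction of full scale. In form: [[dx, dy, dz, rx, ry, rz], ...]. A call has 1 to 10 rows; each row shifts and turns the commanded pose from where the row before left it, along the tool's axes as they then stand; what a row does not reach is not made up. Full scale, the value 1, is 0.05 m for a shift and 5 degrees for a turn. A row lasts 1/8 s, in which the tool goes at most 62.5 mm and 10.7 degrees, less where a joint would pass 70% of its speed; a pose out of reach is approached as far as the arm can. A call with a number of a shift or a turn outside -1 to 1 is refused whole. A call with a gripper value outside its range is refused whole. "claw" is the opening, from 0 (shut) to 1 (fully open), set as the call begins (left out, the last holds). The fingers move at their own pace and stop on an object; "squeeze" is the grip in N (left out, the last holds). Time passes only in rows, so rows that do not move let the fingers close. It gives the time, the measured TCP pose, the force, the opening and the grip force at its end, in the units of the state.
- ctrl.get_state(): the state, without advancing time (a new reading comes with each control period).
- ctrl.snapshot(name): name is "scene" or "top"; returns a dict with "image" (480x640x3 uint8, blue, green, red), "fovy" (degrees; the focal length in pixels is half the picture's height over the tangent of half this angle, whatever the lens; pixels are square), "cx", "cy" (the principal point, pixels), "R" (3x3) and "t" (3): a world point X has camera coordinates R X + t. Camera axes: x right, y down, z forward; pixel columns grow to the right and rows downward; lengths in m; the calibration is good to about 2 mm. A picture is of the moment at which its call begins. There is no depth.
- ctrl.job_done(): hands the job in; it is judged then, once.
The state is a dict: "clock": time; "joint_pos": joint angles; "dq": joint speeds; "joint_efforts": joint torques, N m; "ee_pos": TCP position; "tool_rot": TCP orientation; "wrist_force": force on the tool from outside, world axes, zero at the start; "wrist_torque": the same for the moment, N m; "gripper_width": opening from 0.0 (shut) to 1.0 (fully open); "grip_force": force on a finger pad.
Only numpy, scipy, OpenCV 4.12 (cv2) and the standard library are available. Lean on these libraries where they do the work, as an engineer would, in place of code of your own. Each camera call takes 0.05 s, during which the arm holds its last target. There are 200 camera calls.

TASK

The scale in the bakery's weighing room has been checked. Press the plate on top of the steel weight case so that its hidden drawer springs out, then take the larger of the two steel check weights and lower it upright onto the drawer's floor before letting go: do not drop it. Leave the drawer open, and leave the small weight standing where it is.

Things in the scene. Friction and masses are not known exactly. Their poses are not given: they have to be found in the camera images.
- case: Weight case fixed to the table: brushed steel box 200 (x) by 170 (y) by 100 mm high, origin at the centre of its underside; x points to its back, y to its left, z up. A hidden drawer is flush with its front face (-x), no handle. On top near the front: the press plate; near the back left: a small round green spirit level, which is no control.
- latch_top (a point): Centre of the upper face of the press plate: aluminium, 40 (x) by 80 (y) mm, black surround, on the case 45 mm in front (-x) of its middle, 111 mm above the table; axes as the case. It sinks 8 mm on a spring (2 N to start, 6 N fully down), the catch lets go after about 5 mm; let go, it rises again.
- drawer_in (a point): Centre of the drawer's inner floor, 12 mm above the table, axes as the case; shut: 30 mm in front (-x) of the case's middle. Released, a spring slides it 130 mm out to -x in about 1 s (then 160 mm in front) and keeps it out with 2 N. Inside 120 (x) by 130 (y) mm; above its floor the side and rear walls rise 40 mm, the steel front (-x side) 81 mm.
- weight_mid (a point): Centre (half-way up) of the larger check weight, a loose upright solid steel cylinder 40 mm in diameter and 46 mm high with a 22 mm wide knob on top, 66 mm high in all, so this point is 33 mm above its base; z is its axis; about 0.5 kg. Grasp it by its 40 mm body.
- small_weight_mid (a point): Centre (half-way up) of the small check weight, of the same shape and steel: 25 mm in diameter, 42 mm high in all, 0.1 kg; this point is 21 mm above the table. It stays where it is.
Mind the look-alikes: they are no part of the job. Leave any red look-alike of the part that bears weight_mid alone.

How it is judged (in metres and radians):
On the way, in this order (a step that is already met when the one before it is completed fails the run):
1. the drawer has sprung out (at least 110 mm of its 130 mm) (x of drawer_in in the frame of latch_top below -0.095 m), for 0.2 s.
2. the larger weight is lowered inside the drawer to within 15 mm of its floor while still held (x of weight_mid in the frame of drawer_in between -0.05 and 0.05 m and y of weight_mid in the frame of drawer_in between -0.055 and 0.055 m and z of weight_mid in the frame of drawer_in below 0.048 m and contact force between the fingers and weight above 0.5 N), for 0.05 s.
At the end, for the whole second after the job is handed in: The drawer is out by at least 110 of its 130 mm, the larger weight stands on the drawer's floor between its walls, upright within 10 degrees (its middle 25 to 40 mm above the floor), and the small weight is within 30 mm of where it started (x of drawer_in in the frame of latch_top below -0.095 m and x of weight_mid in the frame of drawer_in between -0.05 and 0.05 m and y of weight_mid in the frame of drawer_in between -0.055 and 0.055 m and z of weight_mid in the frame of drawer_in between 0.025 and 0.04 m and angle between weight_mid's own z axis and vertical below 0.17 rad and distance of small_weight_mid from where it was at the start of the episode below 0.03 m); the robot touches nothing.
It fails at once if the small weight is moved by 30 mm or more (distance of small_weight_mid from where it was at the start of the episode above 0.03 m).
It also fails if it takes over 48 s, if anything falls off the work surface, if the arm or the gripper's body presses on something with over 40 N, if the wrist force passes 120 N, or if a joint passes its speed limit or range.

## Working session

There is one attempt and no reset: what is moved stays moved. The work goes in short steps, Python scripts to look and compute and a tool call to move; the robot and the scene stay as the last step left them, time stands still between calls to the robot, and variables do not carry over. Pictures are saved under pics/ and viewed, at most 10 in all, crops included, and the job is handed in when it is done.

Besides the shell and the picture viewer there is one more tool, called after "Emit:" by a JSON object that holds its "api" and its "payload". move_arm: Moves the arm, as the interface text tells. Shift numbers are shares of 0.05 m and turn numbers shares of 5 degrees, none past 1 either way. Its arguments: {"type":"object","properties":{"deltas":{"type":"array","items":{"type":"array","items":{"type":"number","minimum":-1,"maximum":1}}},"claw":{"type":"number"},"squeeze":{"type":"number"}},"required":["deltas"]}

```bash
mkdir -p pics; ls
python3 - <<'E'
from station import ctrl
import cv2
for n in("scene","top"):
    s=ctrl.snapshot(n); cv2.imwrite(f"pics/{n}0.png",s["image"]); print(n,s["fovy"],s["cx"],s["cy"],s["R"],s["t"])
st=ctrl.get_state(); print(st)
E
```

```text
pics
scene 51.262911280347105 314.0456638463633 235.8269620264056 [[ 0.87713734  0.48022025 -0.00431271]
 [ 0.27675024 -0.51279146 -0.81268335]
 [-0.39247852  0.71164136 -0.58268961]] [-0.48379478 -0.09872784  1.04268586]
top 44.443474482634954 320.38083528358595 242.37346959718167 [[-0.01607098 -0.99977165 -0.01408453]
 [-0.99209826  0.01769746 -0.1242089 ]
 [ 0.1244298   0.01197708 -0.99215612]] [-0.05409294  0.58761118  0.83563778]
{'clock': 0.1, 'joint_pos': array([-75.49318265,  19.06814391,  -3.70666566,  83.70165307,
         1.23795896,  77.34590025,  -5.07041534]), 'dq': array([-0.00847082, -0.12245499,  0.1096134 , -0.16496474,  0.03300082,
       -0.0394549 ,  0.01983304]), 'joint_efforts': array([ 2.00682211e-03, -6.26741052e+01,  4.95231897e-02, -3.92430246e+01,
        1.63453014e-02,  6.89198409e-03,  3.49008826e-05]), 'ee_pos': array([0.1701139 , 0.60106873, 0.25559393]), 'tool_rot': array([-1.79924268e+02,  4.04879055e-03,  1.64199408e+02]), 'wrist_force': array([0.52426132, 0.4237239 , 0.31852322]), 'wrist_torque': array([ 0.00243876, -0.02343131,  0.03315495]), 'grip_force': 0.0, 'gripper_width': 1.0017671424254766}
```

View pics/scene0.png

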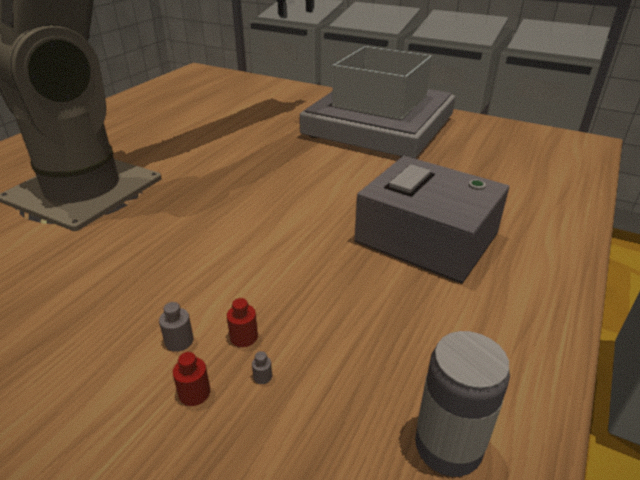

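View pics/top0.png

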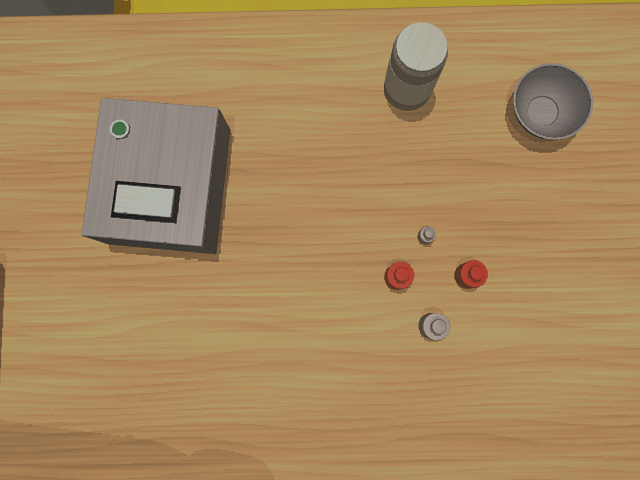

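The scene image shows the candidates for weight_mid: large steel weight at (176,328), red ones at (242,323) and (192,380), and the small steel one at (262,369). In the top image these are (436,327), red (400,275) and (473,274), and small (428,235). The canister and bowl are distractors. By description I choose the large steel weight at top (436,327). The plate is at top (145,201), the spirit level at (119,129), and the front of the case faces the robot.

```bash
cat > h.py <<'E'
import numpy as np, cv2
from station import ctrl
def ray(s,uv,z):
    f=240/np.tan(np.radians(s["fovy"])/2); R=np.array(s["R"]);t=np.array(s["t"])
    c=-R.T@t; d=R.T@np.array([(uv[0]-s["cx"])/f,(uv[1]-s["cy"])/f,1]); return c+d*(z-c[2])/d[2]
def proj(s,X):
    f=240/np.tan(np.radians(s["fovy"])/2); p=np.array(s["R"])@X+np.array(s["t"]); return p[:2]/p[2]*f+[s["cx"],s["cy"]]
def blob(m,roi):
    x0,y0,x1,y1=roi; k=np.zeros(m.shape,np.uint8); k[y0:y1,x0:x1]=m[y0:y1,x0:x1].astype(np.uint8)*255
    c=max(cv2.findContours(k,0,2)[0],key=cv2.contourArea); return c
E
python3 - <<'E'
from h import *
s=ctrl.snapshot("top"); im=s["image"]; hsv=cv2.cvtColor(im,cv2.COLOR_BGR2HSV)
g=blob((hsv[...,2]>185)&(hsv[...,1]<60),(105,175,190,230))
r=cv2.minAreaRect(g); P=np.array([ray(s,p,.111) for p in cv2.boxPoints(r)])
print("plate",r,P.mean(0),P[:,:2])
# case top face: grey, z=.1
c=blob((hsv[...,1]<70)&(hsv[...,2]>90),(70,90,240,260)); h=cv2.approxPolyDP(cv2.convexHull(c),6,True)[:,0]
for p in h: print("case",p,ray(s,p,.1)[:2])
gr=(hsv[...,1]<70)
for n,roi,z in(("big",(410,305,460,350),.046),("small",(412,222,445,250),.029)):
    c=blob(gr,roi); (u,v),rad=cv2.minEnclosingCircle(c); print(n,u,v,rad,ray(s,(u,v),z), "d", np.linalg.norm(ray(s,(u+rad,v),z)-ray(s,(u-rad,v),z)))
s2=ctrl.snapshot("scene"); h2=cv2.cvtColor(s2["image"],cv2.COLOR_BGR2HSV)
W=ray(s,cv2.minEnclosingCircle(blob(gr,(410,305,460,350)))[0],.046)
a=cv2.resize(im[290:360,400:490],None,fx=4.5,fy=4.5); b=cv2.resize(s2["image"][290:360,130:220],None,fx=4.5,fy=4.5)
for img,S,o in((a,s,(400,290)),(b,s2,(130,290))):
    for z in(0,.066): cv2.circle(img,tuple(int(q) for q in (proj(S,np.array([W[0],W[1],z]))-o)*4.5),3,(0,255,0),-1)
cv2.imwrite("pics/crop.png",np.hstack([a,b]))
E
```

```text
plate ((118.25001525878906, 185.25001525878906), (0.7071067094802856, 1.4142134189605713), 45.0) [0.66161328 0.21258898 0.111     ] [[0.66128113 0.21361917]
 [0.66266294 0.21227079]
 [0.66194528 0.21155879]
 [0.66056378 0.21290715]]
case [101  98] [0.79168736 0.24471983]
case [219 109] [0.77183495 0.07592948]
case [200 246] [0.57653893 0.10110922]
case [ 82 235] [0.59479447 0.26514516]
big 435.3780517578125 325.3780517578125 14.744851112365723 [ 0.46216046 -0.22758712  0.046     ] d 0.04229515818658899
small 427.4473571777344 234.13157653808594 8.0791015625 [ 0.59708307 -0.22425183  0.029     ] d 0.02410238563443807
```

View pics/crop.png

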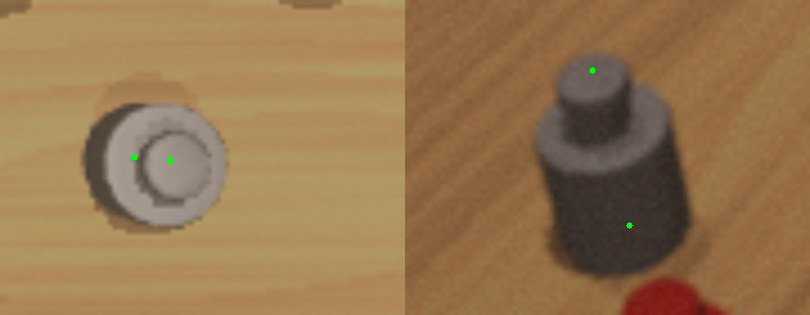

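The crop shows the plain steel weight with its knob. The body-top circle centre is at top px (436.9,326.7), which gives about (0.460,-0.230). Case corners give centre (0.684,0.172) and yaw about -6.8°, with sides of about 197 and 168 mm, which match the given sizes.

```bash
cat >> h.py <<'E'
from scipy.spatial.transform import Rotation as Ro
def go(target,yaw=173.2):
    st=ctrl.get_state(); R0=Ro.from_euler('xyz',st["tool_rot"],degrees=True); R1=Ro.from_euler('xyz',[180,0,yaw],degrees=True)
    print("rotvec units",np.round((R0.inv()*R1).as_rotvec(degrees=True)/5,2),"shift units in target axes",np.round(R1.inv().apply(np.array(target)-st["ee_pos"])/.05,2))
    print(st["clock"],st["ee_pos"].round(4),st["tool_rot"].round(2),st["wrist_force"].round(1),st["gripper_width"],st["grip_force"])
E
python3 - <<'E'
from h import *
s=ctrl.snapshot("top"); hsv=cv2.cvtColor(s["image"],cv2.COLOR_BGR2HSV)
c=blob(hsv[...,2]<45,(105,175,190,230)); r=cv2.minAreaRect(c); print(r,ray(s,r[0],.1)); print("plate", ray(s,(145,201),.111), ray(s,(436.9,326.7),.046), ctrl.tip_reach)
s2=ctrl.snapshot("scene")
for p in((303,135),(390,152),(455,100)): print("scale base",ray(s2,p,0))
for p in((392,72),(335,60)):
    for z in(.1,.15,.2): print("box top",z,ray(s2,p,z))
go([.639,.177,.16])
E
```

```text
((145.21908569335938, 201.54635620117188), (65.77406311035156, 36.62217330932617), 5.1021647453308105) [0.64026778 0.17821605 0.1       ]
plate [0.63881114 0.17506541 0.111     ] [ 0.46024491 -0.22969311  0.046     ] 0.025
scale base [0.27440283 0.44856616 0.        ]
scale base [0.50185988 0.46219543 0.        ]
scale base [0.5421185  0.86576073 0.        ]
box top 0.1 [0.39648607 0.71920934 0.1       ]
box top 0.15 [0.45109309 0.56876223 0.15      ]
box top 0.2 [0.5057001  0.41831511 0.2       ]
box top 0.1 [0.21274614 0.74456461 0.1       ]
box top 0.15 [0.28895736 0.59113622 0.15      ]
box top 0.2 [0.36516857 0.43770782 0.2       ]
rotvec units [-0.  -0.  -1.8] shift units in target axes [-10.32  -7.32   1.92]
0.3 [0.1701 0.6013 0.2561] [-179.98    0.    164.2 ] [ 0.2 -0.4  0.6] 0.9986710009320522 0.0
```

Emit:
{"api": "move_arm", "payload": {"deltas": [[0,0,0,0,0,-0.9],[0,0,0,0,0,-0.9],[-0.6,-0.4,0,0,0,0],[-0.8,-0.6,0,0,0,0],[-0.8,-0.6,0,0,0,0],[-0.8,-0.6,0,0,0,0],[-0.8,-0.6,0,0,0,0],[-0.8,-0.6,0,0,0,0],[-0.8,-0.6,0,0,0,0],[-0.8,-0.6,0,0,0,0]], "claw": 0, "squeeze": 20}}

```text
clock: 1.55
ee_pos: [0.4518, 0.3351, 0.2565]
tool_rot: [180.0, 0.0, 173.2]
wrist_force: [0.9, 0.3, -0.1]
gripper_width: -0.004
grip_force: 0.0
```

Emit:
{"api": "move_arm", "payload": {"deltas": [[-0.8,-0.6,0.3,0,0,0],[-0.8,-0.6,0.4,0,0,0],[-0.8,-0.6,0.4,0,0,0],[-0.8,-0.5,0.3,0,0,0],[-0.6,-0.3,0.2,0,0,0],[0,0,0,0,0,0],[0,0,0,0,0,0]]}}

```text
clock: 2.42
ee_pos: [0.6236, 0.1854, 0.1763]
tool_rot: [180.0, -0.0, 173.2]
wrist_force: [-0.1, 0.4, 0.7]
gripper_width: -0.002
grip_force: 0.0
```

```bash
python3 -c "
from h import *
go([.639,.176,.13])"
```

```text
rotvec units [ 0.01 -0.01  0.01] shift units in target axes [-0.33 -0.15  0.93]
2.425 [0.6236 0.1854 0.1763] [ 1.7997e+02 -3.0000e-02  1.7323e+02] [-0.1  0.4  0.7] -0.0023294216959925795 0.0
```

Emit:
{"api": "move_arm", "payload": {"deltas": [[-0.33,-0.15,0.2,0,0,0],[0,0,0.4,0,0,0],[0,0,0.2,0,0,0],[0,0,0.1,0,0,0],[0,0,0.04,0,0,0],[0,0,0,0,0,0],[0,0,0,0,0,0]]}}

```text
clock: 3.3
ee_pos: [0.6396, 0.1755, 0.1299]
tool_rot: [180.0, 0.0, 173.2]
wrist_force: [-2.8, -0.5, 5.4]
gripper_width: 0.005
grip_force: 2.3
```

Emit:
{"api": "move_arm", "payload": {"deltas": [[0,0,0.03,0,0,0],[0,0,0,0,0,0],[0,0,-0.5,0,0,0],[0,0,-0.8,0,0,0],[0,0,-0.8,0,0,0],[0,-0.9,-0.6,0,0,0],[0,-1,0,0,0,0],[0,-1,0,0,0,0],[0,-1,0,0,0,0],[0,0,0,0,0,0]], "claw": 0}}

```text
clock: 4.55
ee_pos: [0.6162, -0.0237, 0.2633]
tool_rot: [-179.9, 0.1, 172.8]
wrist_force: [-0.7, 0.6, -0.1]
gripper_width: -0.003
grip_force: 0.0
```

```bash
python3 -c "
from h import *
cv2.imwrite('pics/top1.png',ctrl.snapshot('top')['image'])
go([.460,-.23,.2])"
```

```text
rotvec units [ 0.    0.01 -0.04] shift units in target axes [ 2.61 -4.53  1.26]
4.6 [ 0.6166 -0.0203  0.263 ] [1.7999e+02 7.0000e-02 1.7299e+02] [0.7 1.  0.4] -0.002956231728824115 0.0
```

View pics/top1.png

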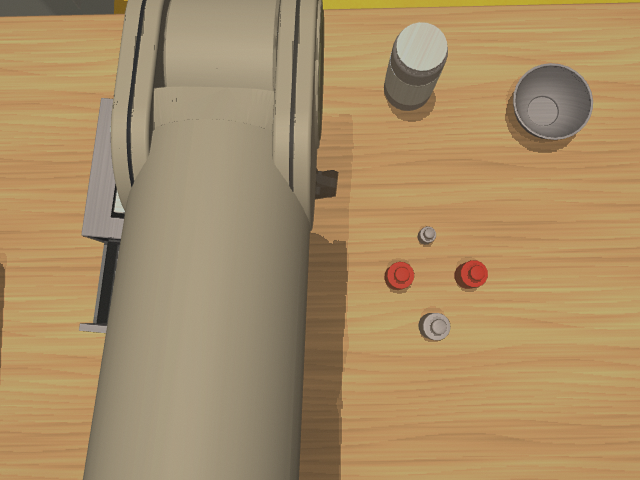

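The picture shows the drawer out, with its left wall at px (110,290) and its front at (92,327). The weights have not moved.

Emit:
{"api": "move_arm", "payload": {"deltas": [[0.3,-0.6,0,0,0,0],[0.4,-0.8,0,0,0,0],[0.4,-0.8,0,0,0,0],[0.4,-0.8,0.2,0,0,0],[0.5,-0.8,0.4,0,0,0],[0.4,-0.5,0.3,0,0,0],[0.2,-0.2,0.3,0,0,0],[0,0,0,0,0,0],[0,0,0,0,0,0]], "claw": 1}}

```text
clock: 5.72
ee_pos: [0.4622, -0.2249, 0.2032]
tool_rot: [180.0, 0.0, 173.3]
wrist_force: [0.5, 0.2, -0.5]
gripper_width: 1.0
grip_force: 0.0
```

```bash
python3 -c "
from h import *
go([.460,-.23,.040])"
```

```text
rotvec units [0.   0.01 0.03] shift units in target axes [ 0.03 -0.11  3.26]
5.725 [ 0.4622 -0.2249  0.2032] [1.7999e+02 5.0000e-02 1.7334e+02] [ 0.5  0.2 -0.5] 0.9999837935170259 0.0
```

Emit:
{"api": "move_arm", "payload": {"deltas": [[0.03,-0.11,0.4,0,0,0],[0,0,0.8,0,0,0],[0,0,0.8,0,0,0],[0,0,0.7,0,0,0],[0,0,0.4,0,0,0],[0,0,0.16,0,0,0],[0,0,0,0,0,0],[0,0,0,0,0,0]]}}

```text
clock: 6.72
ee_pos: [0.4595, -0.2316, 0.0408]
tool_rot: [-180.0, 0.1, 173.2]
wrist_force: [-0.1, -0.5, 0.1]
gripper_width: 1.0
grip_force: 0.0
```

Emit:
{"api": "move_arm", "payload": {"deltas": [[0,0,0,0,0,0],[0,0,0,0,0,0],[0,0,0,0,0,0],[0,0,0,0,0,0],[0,0,0,0,0,0],[0,0,0,0,0,0],[0,0,0,0,0,0]], "claw": 0, "squeeze": 60}}

```text
clock: 7.6
ee_pos: [0.4589, -0.2314, 0.0404]
tool_rot: [180.0, 0.0, 173.2]
wrist_force: [-1.5, 2.6, 7.1]
gripper_width: 0.454
grip_force: 59.5
```

Emit:
{"api": "move_arm", "payload": {"deltas": [[0,0,-0.2,0,0,0],[0,0,-0.6,0,0,0],[0,0,-0.8,0,0,0],[0,0,-0.8,0,0,0],[0,0,-0.8,0,0,0],[0,0,-0.6,0,0,0],[0,0,-0.2,0,0,0],[0,0,0,0,0,0]]}}

```text
clock: 8.6
ee_pos: [0.4583, -0.2316, 0.2394]
tool_rot: [180.0, -0.0, 173.2]
wrist_force: [-0.1, -0.3, -4.5]
gripper_width: 0.452
grip_force: 61.2
```

Run:
```python
from h import *
go([.525,.191,.24])
a=ctrl.snapshot('scene'); t=ctrl.snapshot('top'); cv2.imwrite('pics/s2.png',cv2.resize(np.hstack([a['image'],t['image']]),(800,300)))
s=t; print([proj(s,np.array([.684,.172,z])+ np.array([[.993,.118,0],[-.118,.993,0],[0,0,1]])@np.array([dx,dy,0])) .round(0) if True else 0 for z,dx,dy in((.093,-.222,.066),(.093,-.222,-.066),(.052,-.22,.065),(.052,-.1,.065))] )
```

```text
rotvec units [ 0. -0. -0.] shift units in target axes [-0.32  8.55 -0.01]
8.6 [ 0.4583 -0.2316  0.2394] [ 1.7999e+02 -1.0000e-02  1.7319e+02] [-0.1 -0.3 -4.5] 0.4521435623859408 61.1553168296814
[array([ 82., 325.]), array([177., 335.]), array([ 95., 323.]), array([107., 241.])]
```

View pics/s2.png

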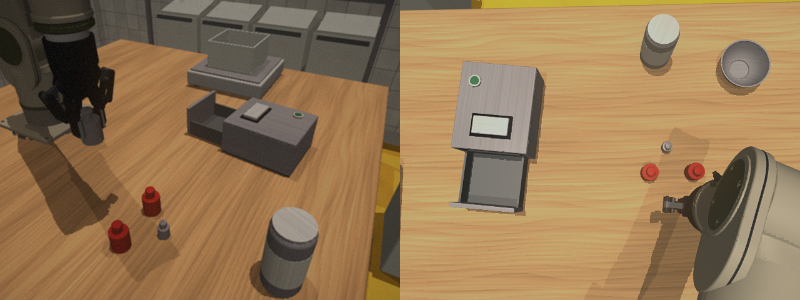

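The weight is held at (90,127) in the left half, and the drawer is out in the right half. I'll check the drawer centre on a crop.

Run:
```python
from h import *
s=ctrl.snapshot('top'); im=s['image'][90:350,60:240].copy()
c=np.array([.684,.172]); A=np.array([[.993,.118],[-.118,.993]])
im=cv2.resize(im,None,fx=2.3,fy=2.3,interpolation=cv2.INTER_CUBIC)
def d(z,pts,col):
    q=[(proj(s,np.array([*(c+A@np.array(p)),z]))-[60,90])*2.3 for p in pts]; cv2.polylines(im,[np.int32(q)],True,col,1)
d(.1,[(-.1,-.085),(-.1,.085),(.1,.085),(.1,-.085)],(0,0,255))
d(.012,[(-.22,-.065),(-.22,.065),(-.1,.065),(-.1,-.065)],(0,255,0))
d(.052,[(-.22,-.065),(-.22,.065),(-.1,.065),(-.1,-.065)],(255,255,0))
d(.093,[(-.22,-.065),(-.22,.065),(-.225,.065),(-.225,-.065)],(255,0,255))
cv2.imwrite('pics/c3.png',im)
```

```text
(no output)
```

View pics/c3.png

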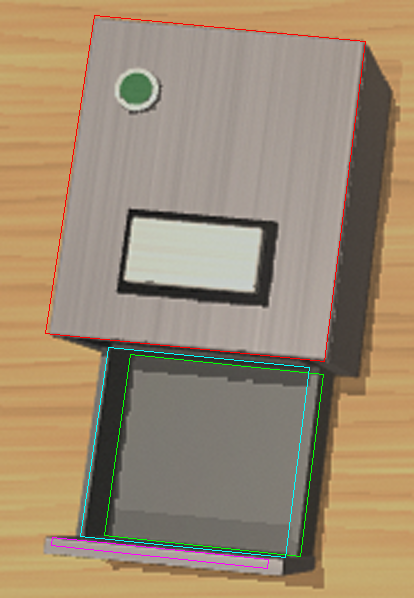

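Emit:
{"api": "move_arm", "payload": {"deltas": [[0,0.4,0,0,0,0],[0,0.8,0,0,0,0],[0,1,0,0,0,0],[0,1,0,0,0,0],[-0.1,1,0,0,0,0],[-0.1,1,0,0,0,0],[-0.1,1,0,0,0,0],[0,1,0,0,0,0],[0,0.8,0,0,0,0],[0,0.4,0,0,0,0]]}}

```text
clock: 10.0
ee_pos: [0.5225, 0.186, 0.2382]
tool_rot: [-180.0, -0.1, 173.4]
wrist_force: [0.3, -0.9, -5.0]
gripper_width: 0.45
grip_force: 61.4
```

Emit:
{"api": "move_arm", "payload": {"deltas": [[0,0,0,0,0,0],[0,0,0,0,0,0]]}}

```text
clock: 10.25
ee_pos: [0.5233, 0.182, 0.2393]
tool_rot: [-179.9, -0.0, 173.1]
wrist_force: [0.0, -0.6, -3.6]
gripper_width: 0.452
grip_force: 61.5
```

```bash
python3 -c "
from h import *
go([.525,.189,.055])"
```

```text
rotvec units [-0.01 -0.01 -0.02] shift units in target axes [-0.02  0.14  3.69]
10.25 [0.5233 0.182  0.2393] [-1.7993e+02 -3.0000e-02  1.7309e+02] [ 0.  -0.6 -3.6] 0.45228414613213064 61.45348906517029
```

Next I'll lower it to about 3 mm above the floor.

Emit:
{"api": "move_arm", "payload": {"deltas": [[-0.02,0.14,0.3,0,0,0],[0,0,0.7,0,0,0],[0,0,0.7,0,0,0],[0,0,0.7,0,0,0],[0,0,0.6,0,0,0],[0,0,0.4,0,0,0],[0,0,0.2,0,0,0],[0,0,0.1,0,0,0],[0,0,0,0,0,0]]}}

```text
clock: 11.38
ee_pos: [0.5252, 0.1905, 0.055]
tool_rot: [180.0, 0.0, 173.2]
wrist_force: [0.3, -0.6, -4.8]
gripper_width: 0.453
grip_force: 61.5
```

```bash
python3 -c "
from h import *
go([.525,.189,.052])
cv2.imwrite('pics/s4.png',cv2.resize(ctrl.snapshot('scene')['image'][80:280,260:540],None,fx=2.5,fy=2.5))"
```

```text
rotvec units [ 0.  0. -0.] shift units in target axes [ 0.   -0.03  0.06]
11.375 [0.5252 0.1905 0.055 ] [1.7999e+02 2.0000e-02 1.7319e+02] [ 0.3 -0.6 -4.8] 0.45335179983644236 61.45303130149841
```

View pics/s4.png

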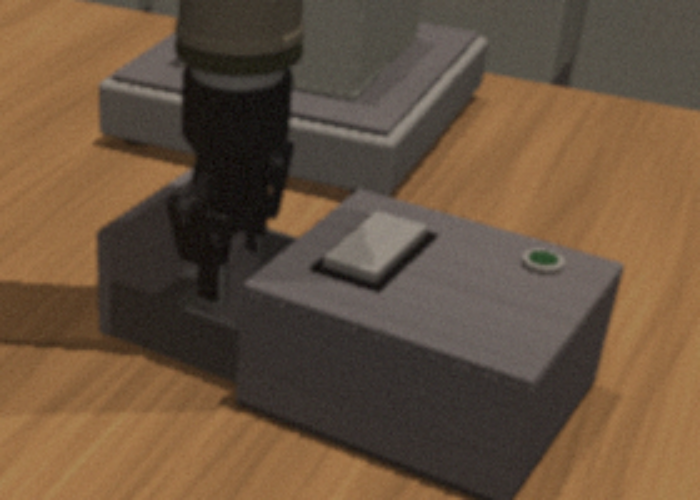

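The gripper is inside the drawer at crop px (215,260), clear of both the front and the case. I'll lower the last millimetres until it touches.

Emit:
{"api": "move_arm", "payload": {"deltas": [[0,0,0.03,0,0,0],[0,0,0.02,0,0,0],[0,0,0,0,0,0],[0,0,0,0,0,0]]}}

```text
clock: 11.92
ee_pos: [0.5251, 0.1906, 0.0525]
tool_rot: [180.0, 0.0, 173.2]
wrist_force: [0.2, 0.3, -3.6]
gripper_width: 0.454
grip_force: 61.5
```

Emit:
{"api": "move_arm", "payload": {"deltas": [[0,0,0.01,0,0,0],[0,0,0.01,0,0,0],[0,0,0,0,0,0],[0,0,0,0,0,0]]}}

```text
clock: 12.42
ee_pos: [0.5258, 0.1905, 0.0524]
tool_rot: [180.0, 0.1, 173.2]
wrist_force: [-2.0, -2.2, 6.5]
gripper_width: 0.451
grip_force: 62.5
```

Contact made. I'll release part-open and rise.

Emit:
{"api": "move_arm", "payload": {"deltas": [[0,0,0,0,0,0],[0,0,0,0,0,0],[0,0,0,0,0,0],[0,0,0,0,0,0],[0,0,0,0,0,0]], "claw": 0.75}}

```text
clock: 13.05
ee_pos: [0.525, 0.1905, 0.0513]
tool_rot: [180.0, -0.0, 173.2]
wrist_force: [-0.4, -0.1, 0.7]
gripper_width: 0.749
grip_force: 0.0
```

Emit:
{"api": "move_arm", "payload": {"deltas": [[0,0,-0.2,0,0,0],[0,0,-0.5,0,0,0],[0,0,-0.8,0,0,0],[0,0,-0.8,0,0,0],[0,0,-0.8,0,0,0],[0,-0.8,-0.6,0,0,0],[0,-1,0,0,0,0],[0,-1,0,0,0,0],[0,-1,0,0,0,0],[0,-1,0,0,0,0]]}}

```text
clock: 14.3
ee_pos: [0.4962, -0.0495, 0.2372]
tool_rot: [180.0, 0.1, 173.2]
wrist_force: [0.8, -0.4, -0.3]
gripper_width: 0.747
grip_force: 0.0
```

Emit:
{"api": "move_arm", "payload": {"deltas": [[0,-0.8,0,0,0,0],[0,0,0,0,0,0],[0,0,0,0,0,0],[0,0,0,0,0,0]]}}

```text
clock: 14.8
ee_pos: [0.4921, -0.0862, 0.2364]
tool_rot: [180.0, -0.0, 173.3]
wrist_force: [0.2, -0.5, 0.7]
gripper_width: 0.748
grip_force: 0.0
```

Run:
```python
from h import *
go([.525,.189,.3])
a=ctrl.snapshot('scene')['image']; t=ctrl.snapshot('top')['image']; cv2.imwrite('pics/s5.png',cv2.resize(np.hstack([a[100:300,260:500],t[150:350,60:300]]),None,fx=1.6,fy=1.6))
```

```text
rotvec units [ 0.   -0.    0.02] shift units in target axes [-0.    5.54 -1.27]
14.8 [ 0.4921 -0.0862  0.2364] [179.98  -0.   173.32] [ 0.2 -0.5  0.7] 0.7484724650434277 0.0
```

View pics/s5.png

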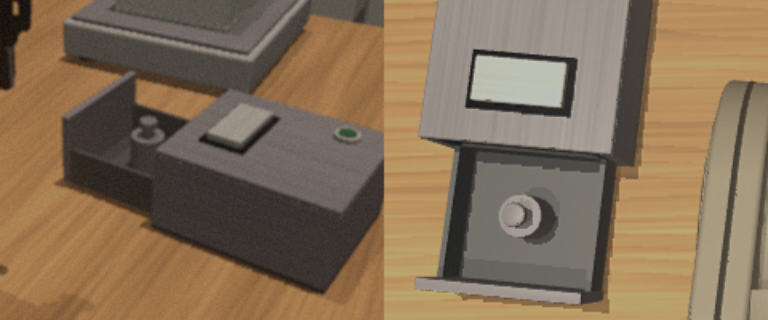

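The weight stands upright in the middle of the open drawer, at (148,140) in the left half and (518,215) in the right. The arm is clear, so I'm handing in.

```bash
python3 -c "
from station import ctrl
print(ctrl.job_done())"
```

```text
the job is handed in; nothing more can be done
None
```

I handed the job in at about 15 s (limit 48 s): the drawer is open, the larger weight was lowered upright onto its floor and then released, and I never touched the small weight; no verdict came back.

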